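# Key the bauble-drying carousel to its spindle

### The job

Take the tapered gib key out of its wooden block, start its thin end down into the keyway between the carousel's hub and its spindle, and push or tap it down by feel until it is tight, when a firm push of about 20 N hardly moves it any more. Never press harder than about 30 N, or the hub cracks. Leave the key wedged there on its own, upright, and do not disturb the straight pin in the other block or the other loose things on the bench.

Things in the scene. Friction and masses are not known exactly. Their poses are not given: they have to be found in the camera images.
- key_center (a point): Steel gib key standing thin end down in a wooden block: a wedge with a rectangular head, 72 mm tall, 16 mm wide (own y), z up. This point is half-way up. Straight face: 7 mm to -x of it. The other face slopes, 1 mm to -x of it at the thin end (6 mm thick there), going out to +x 1 mm per 6 mm of height. Top 22 mm is the head, x -7 to +11 mm: grip it across y.
- key_tip (a point): Middle of the key's thin end, 36 mm below key_center and 4 mm to its -x side; same axes.
- key_block: Wooden block in which the key stands, 34 mm tall, 60 (x) by 56 (y) mm, axes as the key's; origin at the centre of its underside, below key_center. The key's thin end stands 8 mm above the bench, its lower 26 mm in the block's pocket.
- carousel: Drying carousel, fixed: 200 mm aluminium disc with ten pegs near the rim (tops 68 mm above the bench) and a square dark hub, its top 92 mm above the bench (x -44 to +24, y -26 to +26 mm; screw heads 4 mm proud at x -37). Origin on the bench below the middle of the keyway's mouth; x points from the spindle across the keyway to the hub's sloping wall, z up.
- keyway_mouth (a point): Middle of the keyway's mouth, level with the hub's top; carousel's axes. The slot is 19 mm wide (y). To +x: the hub's wall, 5.5 mm away here, coming in 1 mm per 6 mm of depth (the key's taper). To -x: the spindle's straight flat face, nominally 5.5 mm away, but it has play: up to 1.8 mm nearer or farther, not measured. Spindle's top: 2 mm below the hub's.
- keyway_floor (a point): Floor of the keyway, 50 mm below its mouth; the key never reaches it. The key goes in upright, axes parallel to the carousel's, straight face to the spindle. It meets both walls when its thin end is 19 to 41 mm below the mouth; a rising push over some mm then wedges it (the spindle yields springily) and friction holds it. About 20 N down on its top is tight.
- pin_center (a point): A look-alike not to be used: a straight 15 by 16 mm steel pin with a round knob, 64 mm tall, standing in a second wooden block; this point is half-way up.
- jar_white: White closed jar, 64 mm across, 75 mm tall; origin at the centre of its underside.
- jar_amber: Closed jar, 60 mm across, 85 mm tall; origin at the centre of its underside.
- rinse_cup: White cup, 72 mm across, 80 mm tall; origin at the centre of its underside.
- bauble: Glass bauble on its foot, 72 mm across, 100 mm tall; origin at the centre of its underside.
- collar: Steel ring lying flat, 44 mm across, 14 mm tall; origin at the centre of its underside.
- mallet: Hammer with a wooden handle, lying; origin on the bench below its middle.
- brush: Wide brush with a wooden handle, lying; origin on the bench below its middle.

How it is judged:
On the way, in this order (a step that is already met when the one before it is completed fails the run):
1. the key is lifted clear of its block (height (world z) of key_center above 0.075 m), for 0.2 s.
2. the key's thin end is in the keyway, at least 8 mm below its mouth, with the key upright (z of key_center in the frame of keyway_mouth below 0.028 m and horizontal distance between key_center and keyway_mouth below 0.012 m and angle between key_center's own z axis and vertical below 0.2 rad), for 0.2 s.
At the end, for the whole second after the job is handed in: The key stands at rest in the keyway, upright within 7 degrees, its centre within 12 mm of the keyway's middle, thin end at least 14 mm below the mouth, and so tight that it presses on the hub with more than 5 N with nothing touching it (contact force between key and carousel above 5 N and z of key_center in the frame of keyway_mouth below 0.022 m and horizontal distance between key_center and keyway_mouth below 0.012 m and angle between key_center's own z axis and vertical below 0.12 rad and linear speed of key below 0.01 m/s).
It fails at once if the hub is forced: more than 36 N on the carousel (contact force between anything else and carousel above 36 N).
It fails at once if the pin is pulled or knocked (distance of pin_center from where it was at the start of the episode above 0.015 m).
It fails at once if a bystander is moved by more than 25 mm (distance of any of jar_white, jar_amber, rinse_cup, bauble, collar, mallet, brush from where it was at the start of the episode above 0.025 m).
It also fails if it takes over 64 s, if anything falls off the work surface, if the arm or the gripper's body presses on something with over 40 N, if the wrist force passes 120 N, or if a joint passes its speed limit or range.

### The arm

A 6-joint arm with a two-finger parallel gripper is mounted at the origin on the work surface. World frame = base frame: x ahead of the robot, y to its left, z up, the work surface at z = 0. Lengths are in m, angles in rad, forces in N, time in s.
With the tool pointing down it reaches from about 0.3 to 0.825 m from the base axis. Payload 5.4 kg.
Tool frame: the origin (TCP) lies at the very end of the fingers, on their centre line; the grasp point (between the pads) lies 19 mm behind it; z points along the fingers, x is the direction in which the jaws open and shut, and the axes are right-handed (so a half turn about z gives the same grasp; the last joint's range is limited). The gripper opens to 92 mm and grips with 3 to 60 N. Pads are 20 mm wide; open, the fingers measure 128 mm over their backs; the gripper's body (75 mm by 189 mm) begins 69 mm behind the grasp point.
Start: joints at [-0.21, 0.158, 1.597, -0, 1.386, -0.21], TCP at [0.575, -0, 0.186] pointing down, gripper open.
Joint ranges: [-2.91, 2.91], [-0.94, 2.29], [0.18, 2.7], [-1.29, 4.43], [0.17, 2.64], [-3, 3]. Speed limits (rad/s): [2.57, 2.57, 3.14, 3.14, 3.14, 3.14].

### API

Orientations are given as a rotation vector (axis times angle).
In Python, from workcell import bot gives the robot as it stands. Calls block until the motion is done:
- bot.goto(position, orientation): joint-space move of the TCP to a pose.
- bot.line_to(position, rot=None, max_speed=0.15): straight line of the TCP; rot=None keeps the orientation; max_speed is the mean speed in m/s.
- bot.set_joints(angles): joint-space move.
- bot.set_gripper(opening, newtons=None): opening from 0.0 (shut) to 1.0 (fully open); newtons is the grip in N (None keeps the last); returns when the fingers have stopped.
- bot.hold(seconds).
- bot.inverse_kinematics(position, orientation): joint angles nearest the present ones, or None.
- bot.read_camera(name): name is "scene" or "side" or "wrist"; returns a dict with "pixels" (420x560x3 uint8, blue, green, red), "fx", "fy", "cx", "cy" (pixels), "R" (3x3) and "t" (3): a world point X has camera coordinates R X + t. Camera axes: x right, y down, z forward; pixel columns grow to the right and rows downward; lengths in m; the calibration is good to about 2 mm. A picture is of the moment at which its call begins. There is no depth.
A pose or a line that the arm cannot do raises bot.MotionError and nothing moves.
- bot.job_done(): hands the job in, once; it reports no verdict.
Readings, each from a call of its own:
- bot.current_clock(): time.
- bot.current_joints(): joint angles.
- bot.current_joint_vel(): joint speeds.
- bot.current_effort(): joint torques, N m.
- bot.current_ee_pos(): TCP position.
- bot.current_tool_rot(): TCP orientation.
- bot.current_contact_force(): force on the tool from outside, world axes, zero at the start.
- bot.current_ft_torque(): the same for the moment, N m.
- bot.current_opening(): opening from 0.0 (shut) to 1.0 (fully open).
Only numpy, scipy, OpenCV 4.12 (cv2) and the standard library are available. Lean on these libraries where they do the work, as an engineer would, in place of code of your own. Each camera call takes 0.05 s, during which the arm holds its last target. There are 200 camera calls.

## Working session

There is one attempt and no reset: what is moved stays moved. The work goes in short steps, each a Python script; the robot and the scene stay as the last script left them, time stands still between calls to the robot, and variables do not carry over. Pictures are saved under pics/ and viewed, about 8 in all and at most 12, crops included, and the job is handed in when it is done.

```bash
mkdir -p pics; ls
cat > h.py <<'E'
import numpy as np, cv2
from workcell import bot
def shot(n,f):
    c=bot.read_camera(n); cv2.imwrite(f'pics/{f}.png',c['pixels']); np.savez(f'pics/{f}.npz',**{k:np.array(v) for k,v in c.items()}); return c
def ray(c,uv,z):
    d=np.array([(uv[0]-c['cx'])/c['fx'],(uv[1]-c['cy'])/c['fy'],1.]); R=np.array(c['R']);t=np.array(c['t'])
    o=-R.T@t; d=R.T@d; return o+d*(z-o[2])/d[2]
def proj(c,X):
    p=np.array(c['R'])@np.array(X)+np.array(c['t']); return np.array([c['fx']*p[0]/p[2]+c['cx'],c['fy']*p[1]/p[2]+c['cy']])
E
python3 - <<'E'
from h import *
a=shot('scene','s0');b=shot('side','d0');c=shot('wrist','w0')
for k in(a,b,c): print(k['fx'],(-np.array(k['R']).T@k['t']).round(3),np.array(k['R'])[2].round(2))
E
```

```text
pics
418.19669270249494 [1.042 0.448 1.243] [-0.39 -0.32 -0.86]
453.06595398645595 [-0.373 -0.822  0.813] [ 0.62  0.59 -0.53]
351.72757961515055 [0.574 0.079 0.385] [-0.   -0.28 -0.96]
```

View pics/s0.png

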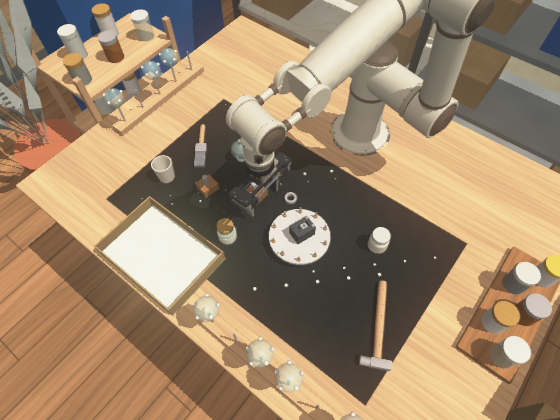

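View pics/w0.png

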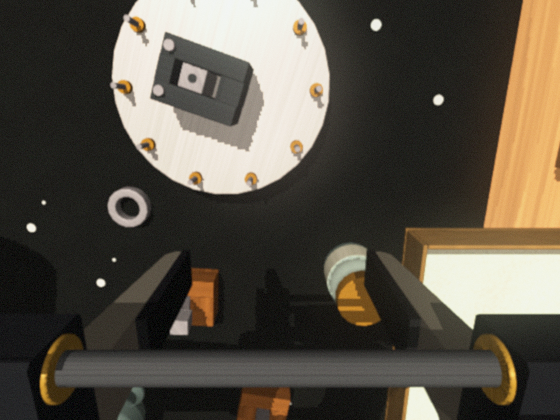

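The scene picture shows the carousel at about (300,235) and a wooden block at (207,187). In the wrist picture the hub spans (150–252, 35–125) with its screw heads on the left, so carousel +x points to image right. There are blocks at (203,297) and (262,400), partly hidden by the gripper.

Run:
```python
from h import *
c=np.load('pics/w0.npz');s=np.load('pics/s0.npz')
for n,uv,z in[('slot',(212,85),.092),('screw1',(169,45),.096),('screw2',(158,91),.096),('blkA',(200,275),.034),('blkB',(265,392),.034),('amber',(360,300),.085),('collar',(129,207),.014)]: print(n,ray(c,uv,z).round(3))
for n,uv,z in[('blk',(207,187),.034),('cup',(163,160),.08),('hub',(302,228),.092),('amber',(228,226),.085)]: print(n,ray(s,uv,z).round(3))
```

```text
slot [0.522 0.098 0.092]
screw1 [0.492 0.126 0.096]
screw2 [0.481 0.093 0.096]
blkA [ 0.489 -0.095  0.034]
blkB [ 0.558 -0.252  0.034]
amber [ 0.653 -0.096  0.085]
collar [ 0.411 -0.023  0.014]
blk [ 0.564 -0.272  0.034]
cup [ 0.593 -0.446  0.08 ]
hub [0.517 0.104 0.092]
amber [ 0.652 -0.087  0.085]
```

View pics/d0.png

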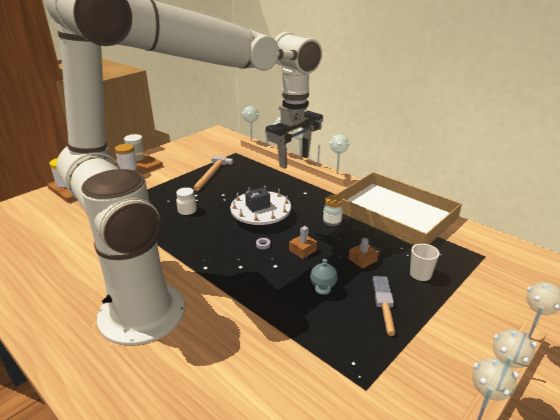

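Side view: the blocks stand at (303,245) and (364,255), each with a steel part sticking out. I'll take a wrist view from above the nearer one, with the hub still in frame.

Run:
```python
from h import *
bot.line_to([0.51,-0.09,0.27]); 
print(bot.current_ee_pos(),bot.current_tool_rot())
c=shot('wrist','w1')
cv2.imwrite('pics/w1b.png',cv2.resize(c['pixels'],(800,600),interpolation=cv2.INTER_CUBIC))
```

```text
[ 0.50983923 -0.08949289  0.26921005] [-3.14084701e+00 -6.50656443e-04  1.78638942e-03]
```

View pics/w1b.png

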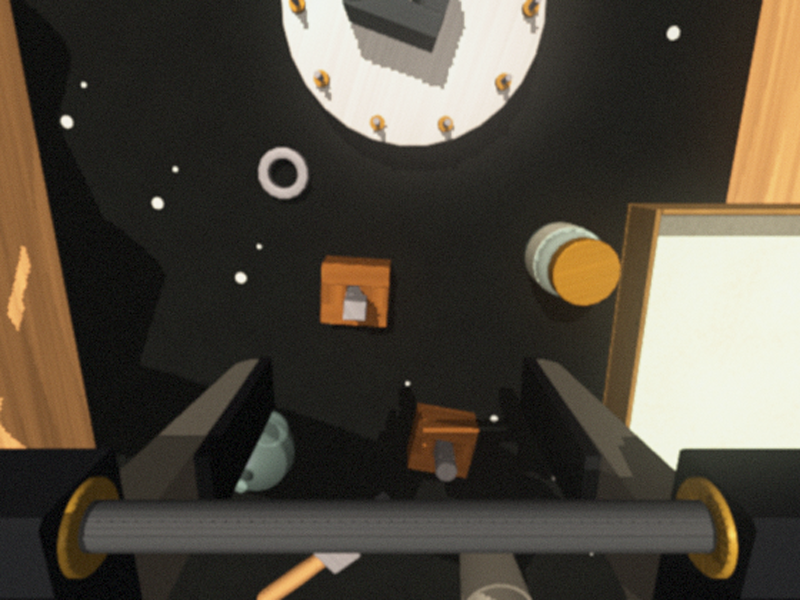

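The upper block at about (355,290) in this enlarged view holds the rectangular-headed key, and the lower one at (443,445) holds the round-knobbed pin. Next come close views of the key and the hub, combined in one mosaic.

Run:
```python
from h import *
c=np.load('pics/w1.npz'); print('head',ray(c,(355*.7,303*.7),.08))
bot.line_to([0.49,-0.15,0.15]); k=shot('wrist','wk'); d=shot('side','d1')
bot.line_to([0.52,0.05,0.24]); h=shot('wrist','wh')
p=proj(k,(0.475,-0.11,.06));q=proj(h,(0.522,.098,.092));r=proj(d,(0.475,-0.11,.05)); print(p,q,r)
def crop(c,p,w,s):
    x,y=[int(max(0,v-w/2)) for v in p]; i=c['pixels'][y:y+w,x:x+w]; print(x,y,i.shape); return cv2.resize(i,(s,s*i.shape[0]//i.shape[1]),interpolation=cv2.INTER_CUBIC)
m=np.zeros((400,800,3),np.uint8)
for j,(c,p,w,s) in enumerate([(k,p,160,300),(h,q,160,300),(d,r,60,200)]):
    i=crop(c,p,w,s)[:400]; m[:i.shape[0],[0,300,600][j]:[0,300,600][j]+s]=i
cv2.imwrite('pics/m1.png',m)
```

```text
head [ 0.47564746 -0.12370819  0.08      ]
[258.86201667 158.73390676] [280.48696738 142.13632269] [298.60103185 233.15441248]
178 78 (160, 160, 3)
200 62 (160, 160, 3)
268 203 (60, 60, 3)
```

View pics/m1.png

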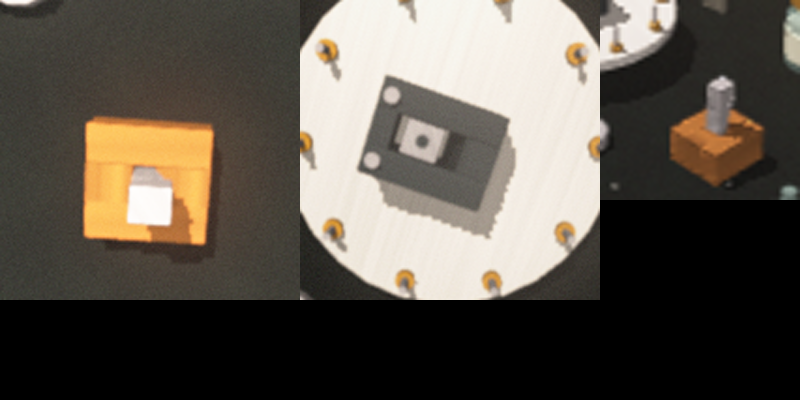

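Mosaic: the block's long side lies along image x, and the side view shows the head's step on the right at (733,100). Next I'll measure the block and hub outlines and zoom in on the key to confirm which way the overhang points.

Run:
```python
from h import *
k,h,d=[np.load(f'pics/{n}.npz') for n in('wk','wh','d1')]
def big(mask,near):
    cs,_=cv2.findContours(mask.astype(np.uint8),cv2.RETR_EXTERNAL,cv2.CHAIN_APPROX_NONE)
    cs=[c for c in cs if cv2.contourArea(c)>60]
    return min(cs,key=lambda c:abs(c[:,0].mean(0)-near).sum())
def rect(c,cam,z):
    P=np.array([ray(cam,p,z)[:2] for p in c[:,0]],np.float32); (x,y),(w,hh),a=cv2.minAreaRect(P); print(np.round([x,y,w,hh],4),round(a,1)); return x,y,w,hh,a
hsv=cv2.cvtColor(k['pixels'],cv2.COLOR_BGR2HSV)
blk=(hsv[...,1]>120)&(hsv[...,2]>110)&(hsv[...,0]<25)
c=big(blk,np.array([258,175])); print('block');rect(c,k,.034)
hd=((hsv[...,1]<60)&(hsv[...,2]>190)); hd=cv2.morphologyEx(hd.astype(np.uint8),cv2.MORPH_OPEN,np.ones((3,3)))
c=big(hd,np.array([258,184]));print('head',cv2.boundingRect(c));rect(c,k,.08)
g=cv2.cvtColor(h['pixels'],cv2.COLOR_BGR2GRAY); yy,xx=np.mgrid[:420,:560]
# hub dark vs. shadow
print(g[62+75:62+115:6,200+15:200+125:6])
for n,uv in [('screw1',(391,95)),('screw2',(372,160))]: print(n,ray(h,(200+(uv[0]-300)*160/300,62+uv[1]*160/300),.096).round(4))
for uv in [(387,76),(509,119),(477,211),(358,170)]: print('hub',ray(h,(200+(uv[0]-300)*160/300,62+uv[1]*160/300),.092).round(4))
for uv in [(402,116),(448,128),(443,161),(396,150)]: print('spin',ray(h,(200+(uv[0]-300)*160/300,62+uv[1]*160/300),.090).round(4))
A=cv2.resize(k['pixels'][135:215,218:298],(400,400),interpolation=cv2.INTER_CUBIC)
B=cv2.resize(d['pixels'][220:250,290:320],(400,400),interpolation=cv2.INTER_CUBIC)
cv2.imwrite('pics/m2.png',np.hstack([A,B]))
```

```text
block
[ 0.4709 -0.1281  0.0603  0.0618] 86.5
head (246, 168, 24, 30)
[ 0.4751 -0.1261  0.0231  0.0179] 83.5
[[238 237 236 232  92  90 125 200  99 174 170  63  74  95  92  98 152 237
  237]
 [237 236 236 150 146  98  79 185 198 197 129  72  92  97  97 110 154 238
  237]
 [237 234 237  96 204  92  91  95  91  98  66  74  91 100  95 150 160 240
  237]
 [236 235 234 230 101  91  90  90  94  94  97  97  90  94  96 157 152 238
  238]
 [235 232 230 237 236 145 141  92  84  87  90  92  95  97 122 156 235 237
  234]
 [235 236 232 236 234 154 148 149 148 134  95  93  89  96 155 153 241 238
  234]
 [234 235 231 232 235 237 226 148 149 151 148 153 140  95 152 155 240 237
  237]]
screw1 [0.492  0.1256 0.096 ]
screw2 [0.4814 0.0935 0.096 ]
hub [0.4899 0.1347 0.092 ]
hub [0.5516 0.1137 0.092 ]
hub [0.5359 0.0662 0.092 ]
hub [0.4735 0.0879 0.092 ]
spin [0.4969 0.1151 0.09  ]
spin [0.5205 0.1091 0.09  ]
spin [0.5179 0.0923 0.09  ]
spin [0.4934 0.098  0.09  ]
```

View pics/m2.png

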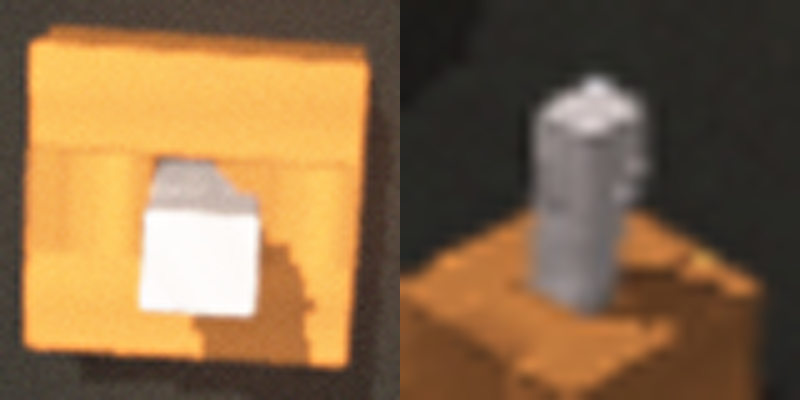

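The zoom is clear: the head's overhang and the sloping face are on the right, so key +x is about world +x with a yaw of roughly -3.5°. The hub's yaw is about -18.8°, and two estimates of the mouth agree at about (0.522, 0.0975). Next I'll grasp the key.

```bash
cat >> h.py <<'E'
from scipy.spatial.transform import Rotation as Ro
def rot(yawdeg):
    a=np.radians(yawdeg); X=[np.cos(a),np.sin(a),0];Y=[-np.sin(a),np.cos(a),0]
    return Ro.from_matrix(np.array([Y,X,[0,0,-1]]).T).as_rotvec()
def st(): print('t',round(bot.current_clock(),2),'ee',np.round(bot.current_ee_pos(),4),'F',np.round(bot.current_contact_force(),1),'op',round(bot.current_opening(),3))
E
python3 - <<'E'
from h import *
k=np.load('pics/wk.npz')
P=np.array([ray(k,(218+u/5,135+v/5),.08) for u,v in[(143,210),(258,213),(253,316),(138,310)]])
print(P.round(4)); hc=P.mean(0); kc=hc[:2]-.002*np.array([np.cos(-.061),np.sin(-.061)]); print(hc,kc)
np.save('kc.npy',kc); R=rot(-3.5)
st()
bot.set_gripper(0.5,50)
bot.goto([*kc,.15],R); st(); print(np.round(bot.current_joints(),2))
bot.line_to([*kc,.056]); st()
c=shot('wrist','g0'); cv2.imwrite('pics/g0b.png',c['pixels'])
E
```

```text
[[ 0.4663 -0.1214  0.08  ]
 [ 0.4842 -0.1219  0.08  ]
 [ 0.4833 -0.1384  0.08  ]
 [ 0.4651 -0.1374  0.08  ]]
[ 0.47471202 -0.12981024  0.08      ] [ 0.47271574 -0.12968832]
t 4.11 ee [0.5198 0.0495 0.2396] F [ 0.  -0.6 -0.6] op 1.0
t 6.57 ee [ 0.473  -0.1295  0.1502] F [ 0.   1.3 -1. ] op 0.502
[-0.51 -0.03  1.87  0.    1.3  -2.02]
t 7.34 ee [ 0.4735 -0.13    0.0569] F [ 0.7 -0.2 -0.3] op 0.499
```

View pics/g0b.png

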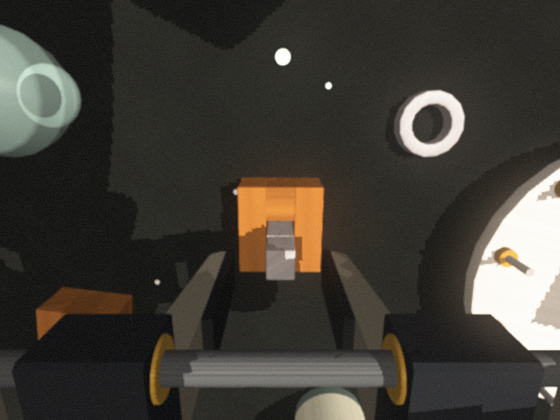

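The key sits between the open fingers at about (280,250), centred. I'll grip it, lift it and hover over the mouth.

Run:
```python
from h import *
bot.set_gripper(0.0,50); st()
kc=np.load('kc.npy'); bot.line_to([*kc,.20]); bot.hold(.3); st()
X=np.array([np.cos(np.radians(-18.8)),np.sin(np.radians(-18.8))]); m=np.array([.522,.0975])
p=m+X*.0035
bot.goto([*p,.20],rot(-18.8)); bot.line_to([*p,.152],max_speed=.1); bot.hold(.3); st()
c=shot('wrist','v0'); s=shot('side','v0s')
q=proj(s,(*m,.1)).astype(int); print(q)
A=cv2.resize(c['pixels'][150:300,205:355],(500,500),interpolation=cv2.INTER_CUBIC)
B=cv2.resize(s['pixels'][q[1]-30:q[1]+30,q[0]-18:q[0]+18],(300,500),interpolation=cv2.INTER_CUBIC)
cv2.imwrite('pics/v0b.png',np.hstack([A,B]))
```

```text
t 8.17 ee [ 0.4727 -0.1297  0.056 ] F [-0.1 -0.1  0.1] op 0.005
t 9.57 ee [ 0.4724 -0.1295  0.1995] F [-0.9 -0.2  0.8] op 0.002
t 11.43 ee [0.5257 0.0964 0.1526] F [-0.5  0.3 -1.3] op 0.004
[259 189]
```

View pics/v0b.png

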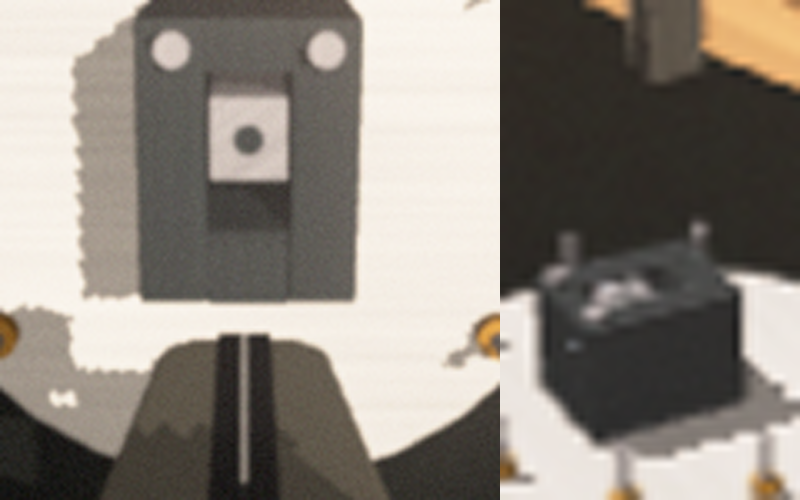

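The gripper closed on nothing (opening 0.005), so the grasp missed. I'll compare the TCP's projection with the pictures and go back to look at the key.

Run:
```python
from h import *
g=np.load('pics/g0.npz');v=np.load('pics/v0.npz')
print('g0 cam',(-g['R'].T@g['t']).round(4),g['R'].round(2).tolist(),'TCP px',proj(g,(.4735,-.13,.057)),'top px',proj(g,(.4747,-.1298,.08)))
print('v0 cam',(-v['R'].T@v['t']).round(4),'TCP px',proj(v,(.5257,.0964,.1526)))
for w in ('w1','wk','wh'): 
  c=np.load(f'pics/{w}.npz'); print(w,(-c['R'].T@c['t']).round(4),c['R'][2].round(3))
kc=np.load('kc.npy')
bot.line_to([.52,.097,.22]); bot.set_gripper(.5,50); bot.goto([kc[0]+.04,kc[1],.16],rot(-3.5)); bot.hold(.3); st()
c=shot('wrist','k2'); s=shot('side','k2s'); e=shot('scene','k2e')
q=proj(s,(*kc,.05)).astype(int)
B=cv2.resize(s['pixels'][q[1]-30:q[1]+30,q[0]-18:q[0]+18],(252,420),interpolation=cv2.INTER_CUBIC)
cv2.imwrite('pics/k2b.png',np.hstack([c['pixels'][:,20:540],B]))
```

```text
g0 cam [ 0.3929 -0.1258  0.256 ] [[0.06, 1.0, -0.0], [0.96, -0.06, 0.28], [0.28, -0.02, -0.96]] TCP px [279.30267346 247.20414257] top px [279.93194559 265.1257949 ]
v0 cam [0.4494 0.1214 0.3518] TCP px [279.36393565 246.63288089]
w1 [ 0.5098 -0.0103  0.4685] [-0.001 -0.283 -0.959]
wk [ 0.4901 -0.0706  0.3502] [ 0.001 -0.284 -0.959]
wh [0.5197 0.1288 0.4388] [-0.001 -0.284 -0.959]
t 14.18 ee [ 0.5131 -0.1289  0.1603] F [-0.1  0.3  0.3] op 0.501
```

View pics/k2b.png

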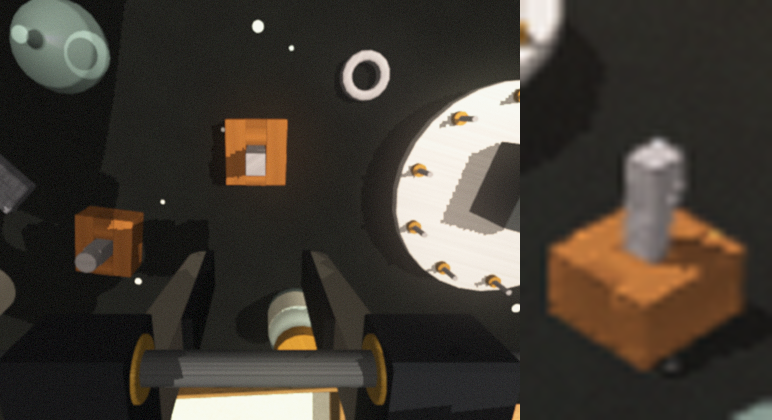

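The key is still in its block, undisturbed at about (256,160), and the TCP's projection matches the measured position. I'll try the grasp again slightly deeper, closing in steps, and save the side views before and after.

Run:
```python
from h import *
kc=np.load('kc.npy')
bot.line_to([*kc,.16]); bot.line_to([*kc,.054],max_speed=.1); bot.hold(.2); st()
L=[shot('side','a0')]; W=[shot('wrist','b0')]
for o in (.3,.2,.15): bot.set_gripper(o,50); st()
L.append(shot('side','a1'));W.append(shot('wrist','b1'))
print(np.round(bot.current_ft_torque(),2))
q=proj(L[0],(*kc,.07)).astype(int); p=proj(W[0],(*kc,.07)).astype(int); print(q,p)
f=lambda c,p,r: cv2.resize(c['pixels'][p[1]-r:p[1]+r,p[0]-r:p[0]+r],(300,300),interpolation=cv2.INTER_CUBIC)
cv2.imwrite('pics/ab.png',np.vstack([np.hstack([f(L[0],q,30),f(W[0],p,55)]),np.hstack([f(L[1],q,30),f(W[1],p,55)])]))
```

```text
t 16.15 ee [ 0.4731 -0.1299  0.0546] F [-0.2 -0.5  0.3] op 0.499
t 16.71 ee [ 0.4727 -0.1297  0.054 ] F [-0.5  0.  -0.4] op 0.299
t 17.05 ee [ 0.4727 -0.1297  0.054 ] F [-0.7 -0.5  0. ] op 0.2
t 17.33 ee [ 0.4727 -0.1297  0.054 ] F [0.3 0.6 0.5] op 0.15
[ 0.08 -0.02 -0.01]
[303 230] [279 256]
```

View pics/ab.png

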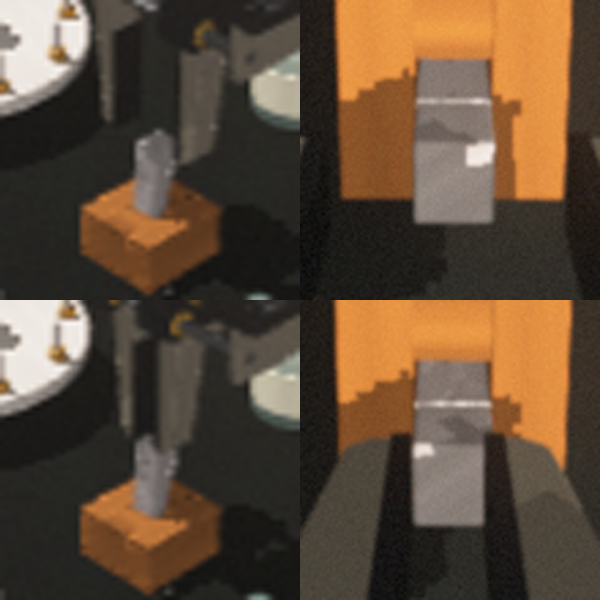

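The side view shows the fingers ending at about the key's top, behind or above the head and not around it. I'll triangulate the fingertips from the two views.

Run:
```python
from h import *
W=np.load('pics/b1.npz');S=np.load('pics/a1.npz')
print('TCP side',proj(S,(.4727,-.1297,.054)),'wrist',proj(W,(.4727,-.1297,.054)))
P=lambda c:np.diag([1,1,1])@np.array([[c['fx'],0,c['cx']],[0,c['fy'],c['cy']],[0,0,1]])@np.c_[c['R'],c['t']]
def tri(a,b):
    X=cv2.triangulatePoints(P(W),P(S),np.array(a,float),np.array(b,float)); X=X[:3,0]/X[3]; print(X.round(4),'res',(proj(W,X)-a).round(1),(proj(S,X)-b).round(1))
wp=lambda u,v:(279-55+u*110/300,256-55+(v-300)*110/300)
sp=lambda u,v:(303-30+u*.2,230-30+(v-300)*.2)
# near (-y) finger outer tip: wrist left ; side right. 
tri(wp(400,435),sp(165,447)); tri(wp(495,435),sp(133,440))
tri(wp(449,435),sp(150,443))
tri(wp(449,445),sp(148,440)); # key head top-front edge
tri(wp(449,525),sp(157,430))
c=bot.read_camera('scene'); print(proj(c,(.4727,-.1297,.054)),proj(c,(.4747,-.1297,.08)))
p=proj(c,(.4727,-.1297,.06)).astype(int); cv2.imwrite('pics/e.png',cv2.resize(c['pixels'][p[1]-35:p[1]+35,p[0]-35:p[0]+35],(560,560),interpolation=cv2.INTER_CUBIC)); print(p)
st(); print(bot.current_tool_rot(), rot(-3.5))
```

```text
TCP side [303.21183679 234.95693882] wrist [279.28213224 247.02975341]
[ 0.5087 -0.0884  0.0346] res [-28.4  31.2] [-5.6  0.6]
[ 0.5091 -0.0634  0.0304] res [-28.4  26.9] [-5.3 -0.1]
[ 0.5091 -0.0761  0.0329] res [-29.1  29.6] [-5.6  0.2]
[ 0.5104 -0.0748  0.0336] res [-26.9  28. ] [-5.2  0.3]
[ 0.536  -0.0656  0.0227] res [-18.   22.2] [-4.   0.7]
[254.59683364 187.51857519] [253.72246258 183.58191114]
[254 186]
t 17.48 ee [ 0.4727 -0.1297  0.054 ] F [ 0.1 -0.7 -0.3] op 0.149
[-2.28818586e+00 -2.15253119e+00  2.61468413e-05] [2.28824489 2.15256585 0.        ]
```

The finger gap's apparent size (13.8 mm over about 27 px) puts the fingertips roughly 0.03 m higher than the reported TCP, which agrees with the side view. A gentle touch on the block's top on each side of the key will settle it.

Run:
```python
from h import *
kc=np.load('kc.npy'); W=np.load('pics/b1.npz')
for z in (.054,.074,.084,.09): print(z,ray(W,(279.5,250),z).round(4))
bot.set_gripper(.42,50); z=.054
F0=bot.current_contact_force()[2]
while z>.002:
    z-=.002; bot.line_to([*kc,z],max_speed=.04); f=bot.current_contact_force(); 
    if abs(f[2]-F0)>3 or np.hypot(f[0],f[1])>4: print('contact'); break
st(); shot('wrist','t0'); shot('side','t0s')
```

```text
0.054 [ 0.4746 -0.1297  0.054 ]
0.074 [ 0.4664 -0.1293  0.074 ]
0.084 [ 0.4623 -0.1291  0.084 ]
0.09 [ 0.4598 -0.1289  0.09  ]
contact
t 24.27 ee [ 0.4727 -0.1297  0.0058] F [-6.2  2.8 17.2] op 0.424
```

Contact came at a reported z of 0.0058, on the block's top at 0.034. The true fingertips are therefore about 27 mm above the reported TCP, and xy is right because the visible edge was the fingers' -x side. I'll re-grasp with that correction.

Run:
```python
from h import *
kc=np.load('kc.npy')
bot.line_to([*kc,.028],max_speed=.1); st()
bot.set_gripper(0.0,50); st()
if bot.current_opening()>.1:
    bot.line_to([*kc,.10]); bot.hold(.3); st()
    c=shot('wrist','l0'); shot('side','l0s')
```

```text
t 24.77 ee [ 0.473  -0.1299  0.0281] F [-1.1 -0.5  0.1] op 0.418
t 25.23 ee [ 0.4723 -0.1295  0.0276] F [-0.3  0.4 -0.5] op 0.171
t 26.17 ee [ 0.4722 -0.1294  0.0991] F [-0.   0.6 -0.7] op 0.167
```

Gripped: the opening of 0.167 is about 15.4 mm. I'll move over the mouth and look.

```bash
cat >> h.py <<'E'
YAW=-18.8
Xc=np.array([np.cos(np.radians(YAW)),np.sin(np.radians(YAW))]); Yc=np.array([-Xc[1],Xc[0]]); M=np.array([.522,.0975])
def loc(P): d=np.array(P)[:2]-M; return np.round([d@Xc*1000,d@Yc*1000],1)
E
python3 - <<'E'
from h import *
v=np.load('pics/v0.npz')
for n,u,w,z in [('spindle+x',248,182,.09),('spindle-x',248,94,.09),('wall',248,230,.092),('slotL',207,205,.092),('slotR',291,205,.092),('hub+x',248,301,.092),('hubL',137,150,.092),('hubR',361,150,.092),('scrL',170,50,.096),('scrR',327,50,.096)]:
    print(n,loc(ray(v,(205+u*.3,150+w*.3),z)))
p=M+Xc*.0035
bot.goto([*p,.16],rot(YAW)); bot.line_to([*p,.1226],max_speed=.1); bot.hold(.3); st()
c=shot('wrist','v1'); s=shot('side','v1s')
q=proj(s,(*M,.1)).astype(int); print(q)
A=cv2.resize(c['pixels'][170:290,220:340],(600,600),interpolation=cv2.INTER_CUBIC)
B=cv2.resize(s['pixels'][q[1]-45:q[1]+30,q[0]-12:q[0]+12],(192,600),interpolation=cv2.INTER_CUBIC)
cv2.imwrite('pics/v1b.png',np.hstack([A,B]))
E
```

```text
spindle+x [-5.7  0.4]
spindle-x [-26.3   0.4]
wall [5.3 0.4]
slotL [-0.7 -9. ]
slotR [-0.7 10.4]
hub+x [22.9  0.5]
hubL [-13.8 -24.9]
hubR [-13.8  26.1]
scrL [-37.2 -16.7]
scrR [-37.2  17.6]
t 28.04 ee [0.5258 0.0964 0.1232] F [ 0.2  0.6 -0.8] op 0.171
[259 189]
```

View pics/v1b.png

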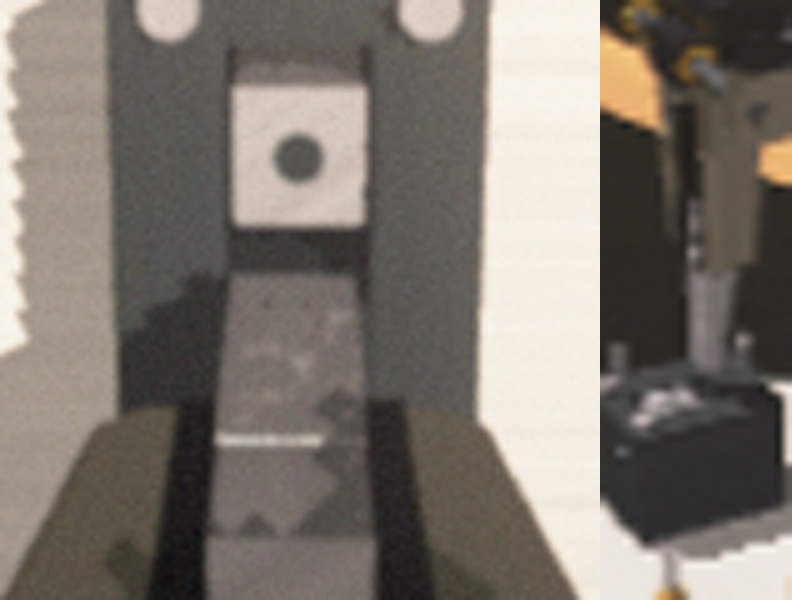

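The key is gripped upright and parallel to the slot. Its tip edge is at crop row 273 (columns 230–362), and the spindle's face edge is at row 228 (columns 230–366). I'll compute the offsets and start the descent by feel.

```bash
cat >> h.py <<'E'
def px(u,v): return (220+u/5,170+v/5)
E
python3 - <<'E'
from h import *
v=np.load('pics/v1.npz'); e=loc(bot.current_ee_pos()); print('ee',e)
for n,u,w,z in [('tip-x',296,273,.1036),('spin+x',299,228,.09),('slotL',229,228,.09),('slotR',368,228,.09),('scrL',168,12,.096),('scrR',431,12,.096),('headTop-x',292,540,.1756),('headL',205,540,.1756),('headR',378,540,.1756),('tipL',230,273,.1036),('tipR',362,273,.1036)]: print(n,loc(ray(v,px(u,w),z)))
E
```

```text
ee [3.7 0.1]
tip-x [-3.7  0.1]
spin+x [-5.7  0.6]
slotL [-5.7 -9.1]
slotR [-5.7 10.1]
scrL [-36.8 -16.5]
scrR [-36.8  17.6]
headTop-x [-1.7 -0.5]
headL [-1.7 -8.5]
headR [-1.7  7.4]
tipL [-3.7 -8.5]
tipR [-3.7  8.8]
```

Measured slot: spindle at -5.7 mm, wall at +5.3 mm. The key's straight face is at -3.7 mm. I'll shift it -1.5 mm in x and +0.4 mm in y, then go down by feel.

Run:
```python
from h import *
p=M+Xc*.0022-0*Yc+Yc*.0004
bot.line_to([*p,.1226],max_speed=.05); bot.hold(.2)
F0=np.array(bot.current_contact_force()); z=.1226
def f():
    d=np.array(bot.current_contact_force())-F0; return np.array([d[:2]@Xc,d[:2]@Yc,d[2]])
step=.002
while z>.0716:
    z-=step if z>.089 else .0007
    bot.line_to([*p,z],max_speed=.06); g=f()
    if abs(g[2])>5 or np.hypot(g[0],g[1])>6: bot.hold(.1); g=f(); print('stop')if abs(g[2])>4 or np.hypot(g[0],g[1])>5 else None
    if abs(g[2])>4 or np.hypot(g[0],g[1])>5: break
print('tip depth mm',(.092-(bot.current_ee_pos()[2]-.0196))*1000,g.round(1),loc(bot.current_ee_pos())); st()
shot('wrist','i0')
```

```text
stop
tip depth mm 28.182743522434663 [-4.3 -1.6  6.9] [1.9 0.5]
t 34.94 ee [0.524  0.0973 0.0834] F [-4.6  0.4  5.9] op 0.169
```

The key is 28 mm down and touching the sloped wall (-x and upward force). I'll seat it compliantly while still gripped, then release and push from above.

Run:
```python
from h import *
e=bot.current_ee_pos(); z=e[2]; x=.0019; y=.0004; F0=np.array([-.3,.3,-.5])
for i in range(25):
    d=np.array(bot.current_contact_force())-F0; g=np.array([d[:2]@Xc,d[:2]@Yc,d[2]])
    print(i,round((.092-(z-.0196))*1000,1),round(x*1e3,1),g.round(1))
    if g[2]>15: break
    if abs(g[0])>2.5: x+=.0002*np.sign(g[0])*(1+(abs(g[0])>6))
    if abs(g[0])<7: z-=.0005 if g[2]<9 else .0003
    bot.line_to([*(M+Xc*x+Yc*y),z],max_speed=.02)
st()
```

```text
0 28.1 1.9 [-4.3 -0.9  6. ]
1 28.6 1.7 [-3.3 -0.8  5.7]
2 29.1 1.5 [-2.9  0.   5.9]
3 29.6 1.3 [-3.9 -0.9  7.8]
4 30.1 1.1 [-2.4 -0.5  8.8]
5 30.6 1.1 [-5.5 -0.9 10. ]
6 30.9 0.9 [-4.5 -1.1 11.6]
7 31.2 0.7 [-4.6 -0.6 12. ]
8 31.5 0.5 [-4.1 -1.6 11.1]
9 31.8 0.3 [-3.4 -0.6 12.3]
10 32.1 0.1 [-4.3 -1.2 13.7]
11 32.4 -0.1 [-3.8 -1.4 13.3]
12 32.7 -0.3 [-4.4 -1.6 13.2]
13 33.0 -0.5 [-3.9 -1.  13.8]
14 33.3 -0.7 [-3.9 -1.1 14.8]
15 33.6 -0.9 [-4.3 -1.7 14.9]
16 33.9 -1.1 [-3.6 -1.7 15.2]
t 38.99 ee [0.5236 0.0979 0.0806] F [-4.2 -0.1 14.7] op 0.166
```

At 15 N the key is at about 31 mm actual depth with its straight face on the spindle. I'll relax, release and press on the top with closed fingers.

Run:
```python
from h import *
e=np.array(bot.current_ee_pos()); bot.line_to(e,max_speed=.05); bot.set_gripper(.4,40); st()
xy=M+Xc*.0022+Yc*.0004
bot.line_to([*e[:2],.125],max_speed=.15); bot.set_gripper(0,40)
bot.line_to([*xy,.110],max_speed=.08); bot.hold(.15)
F0=np.array(bot.current_contact_force()); z=.110; print('F0',F0.round(1))
pk=0
while z>.088:
    z-=.0008; bot.line_to([*xy,z],max_speed=.03); d=np.array(bot.current_contact_force())-F0
    if d[2]>2: print(round(z,4),np.round(bot.current_ee_pos()[2],4),d.round(1))
    if d[2]>19: break
    if bot.current_clock()>52: break
bot.hold(.15); st(); shot('wrist','p0'); shot('side','p0s')
```

```text
t 39.73 ee [0.5237 0.0979 0.0805] F [ 0.5  0.2 -0.6] op 0.399
F0 [ 0.4 -0.4  0.2]
0.1036 0.1042 [-1.6  0.9  4.7]
0.1028 0.1039 [-4.   1.3  7.3]
0.102 0.1037 [-5.1  1.5 10.8]
0.1012 0.1035 [-6.4  0.7 14.4]
0.1004 0.1034 [-7.5  0.7 18.4]
0.0996 0.1033 [-8.4  2.1 21.2]
t 44.73 ee [0.5253 0.0975 0.1033] F [-9.3  2.2 23. ] op 0.006
```

At 23 N the key moves only about 0.1 mm per 3–4 N, so it is tight. I'll retract and check that it stands alone.

Run:
```python
from h import *
e=np.array(bot.current_ee_pos()); bot.line_to(e,max_speed=.05); bot.line_to([e[0],e[1],.14],max_speed=.1)
bot.line_to([*(M+Xc*.02),.20]); bot.hold(.2); st()
c=shot('wrist','z0'); s=shot('side','z1'); e=shot('scene','z2')
q=proj(s,(*M,.1)).astype(int)
B=cv2.resize(s['pixels'][q[1]-35:q[1]+35,q[0]-20:q[0]+20],(240,420),interpolation=cv2.INTER_CUBIC)
cv2.imwrite('pics/zb.png',np.hstack([c['pixels'],B]))
# bystander change vs start in the scene and side views
for a,b in (('s0','z2'),('d0','z1')):
    A,Bm=[np.load(f'pics/{n}.npz')['pixels'] for n in(a,b)]
    for n,X in dict(amber=(.652,-.09,.04),cup=(.593,-.446,.04),collar=(.411,-.023,.007),pin=(.556,-.26,.05)).items():
        p=proj(np.load(f'pics/{b}.npz'),X).astype(int); w=np.s_[p[1]-10:p[1]+11,p[0]-10:p[0]+11]; print(a,n,np.abs(A[w].astype(int)-Bm[w]).mean().round(1))
```

```text
t 46.37 ee [0.5399 0.0912 0.1985] F [0.8 1.1 0.7] op 0.006
s0 amber 10.4
s0 cup 0.4
s0 collar 21.6
s0 pin 19.0
d0 amber 9.2
d0 cup 1.2
d0 collar 1.1
d0 pin 15.0
```

View pics/zb.png

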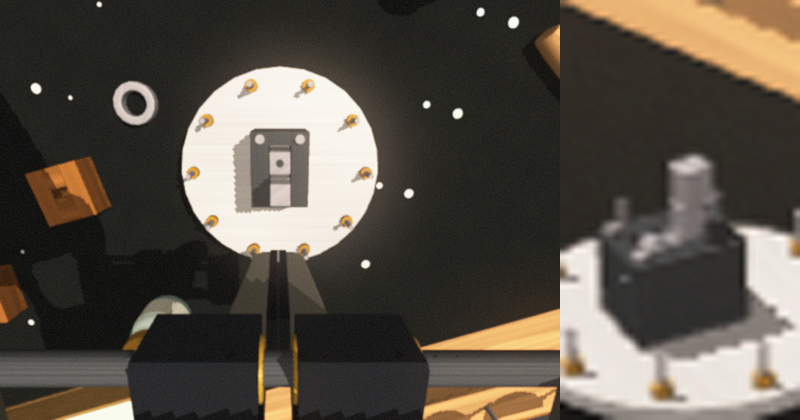

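The key stands alone and upright in the keyway (wrist view (280,190); side crop (690,200)), and its own block is empty. I never came near the pin or the bystanders. The differences around them in the scene view fit the arm's changed position and shadow. I'll hand in now.

Run:
```python
from h import *
bot.job_done(); st()
```

```text
the job is handed in; nothing more can be done
the job is handed in; nothing more can be done
```

I moved the gib key from its block into the keyway and wedged it there. The job is handed in, with the clock at 46 s before the hand-in; no verdict was reported.

- **Seating:** The key's thin end is about 31–32 mm below the mouth. I seated it at about 15 N while still gripped, then released it and pressed on its top with closed fingers. The final push peaked at about 23 N vertical (about 25 N in all). It settled 0.9 mm during that push, and the last 3 N moved it only about 0.1 mm.
- **Last check:** After I retracted, the pictures show the key standing alone and upright in the slot, with its own block empty. The force it holds against the hub with nothing touching it could not be measured.
- **What disagreed:**
  - **Fingertips:** They turned out to be about 27 mm above the reported TCP. The first grasp closed on air above the key, and a second try closed on air too. I corrected for this after touching the block's top, which took about 17 N.
  - **Spindle:** One early reading of its face position was about 2 mm off the two later ones, which agreed at -5.7 mm. I used those.
- **Bystanders:** Comparing pictures before and after showed little change at the cup. There were differences around the amber jar and pin in both views, and at the collar in the overhead one. I put these down to the arm's changed position and shadow. They were not resolved any further, but I never worked near any of these.
- **Pictures:** I viewed all 12 the limit allows, against the planned 8 or so.

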